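# Key the exposure-tool interlock and hold it on

### The job

Lift the red key off the freely spinning turntable, push it blade first all the way into the brass key cylinder on top of the grey interlock console, working it past the sticky pins, and only then turn it a quarter turn clockwise (seen from above) to the stop. The cylinder springs back, so finish with the gripper still holding the key, fully in and turned. Leave the blue key, the small amber bottle and the yellow wafer carrier where they stand.

Things in the scene. Friction and masses are not known exactly. Their poses are not given: they have to be found in the camera images.
- red_key: Key upright in its stand on the turntable. Red head: block 34 (its x) x 14 (y) x 38 mm high. Origin: centre of the head's underside (shoulder), z up. Steel blade hangs 30 mm below: 16 (x) x 6 mm (y) for 14 mm, then tapering to 8 x 3 at the tip; fits the keyhole either way round. 60 g. Grip the head across its 14 mm (y); the stand below is wider: keep fingertips above the shoulder.
- blue_key: Identical key with a blue head, in the other stand, across from the red one. Bystander: leave it.
- bottle: Amber bottle with a black cap, 32 mm across, 62 mm tall, standing loose on the turntable; origin at the centre of its underside. Bystander.
- wafer_carrier: Flat yellow round wafer carrier, 90 mm across, 22 mm high, on the table; origin at the centre of its underside. Bystander.
- turntable: Grey disc 220 mm across, top face 12 mm above this origin, 24 above the table. Origin on its axis; spins freely about z with hardly any friction. On its +x side, 70 mm from the axis, is the red key's stand, on -x the blue key's; the bottle is 70 mm along +y.
- red_stand (a point): Centre of the top of the red key's stand, a black block 38 mm (radial, x) x 26 x 34 mm high on the turntable, top 58 mm above the table; slot 18.5 x 8.5 mm, 32 mm deep, long side radial. The key's shoulder rests here at the start. Turns with the turntable.
- blue_stand (a point): The same point on the blue key's identical stand.
- bottle_spot (a point): Point on the turntable's top face where the bottle stands.
- keyhole (a point): Centre of the slot's mouth in the flat brass top (32 mm across), 64 mm above the table. Slot 18.4 (this x) x 8.4 mm (y), straight down (z up), 36 mm deep; fully in, the shoulder sits on the brass. Axes turn with the cylinder. Two sprung sticky pins 8 and 12 mm down the slot's ends resist the blade's last half: up to 15 N; push on steadily, rock 1 mm along x or twist a little if it stalls.
- cylinder (a joint): Angle of the key cylinder in rad: 0 at rest, grows clockwise seen from above, stop at 1.57 (a quarter turn). A spring turns it back when let go (0.025 N m at rest, 0.10 at the stop; friction 0.015). The key has about 0.15 rad of play in the slot, so the gripper must turn that much farther than the cylinder.
- console: Fixed grey sheet-metal interlock console, a box 140 (x) x 120 (y) x 60 mm high with two small lamps; origin at the centre of its underside. The cylinder is at the centre of its top, 4 mm proud, inside a flat black ring; at rest the slot lies along the console's x, fully turned along its y.
There are look-alikes about, which are no part of the job. There is more than one size of the red_key; the one meant has the size given above.

How it is judged:
On the way, in this order (a step that is already met when the one before it is completed fails the run):
1. the red key is lifted clear of its stand by the gripper (z of red_key in the frame of red_stand above 0.032 m and contact force between the fingers and red_key above 1 N), for 0.1 s.
2. the red key is fully in the cylinder, which is not yet turned (distance between red_key and keyhole below 0.004 m and angle between the z axis of red_key and the z axis of keyhole, either way round below 0.12 rad and value of joint cylinder below 0.3 rad), for 0.1 s.
At the end, for the whole second after the job is handed in: Fingers still hold the red key, its shoulder within 4 mm of the keyhole's mouth, upright within 7 degrees, the cylinder kept turned at least 77 degrees clockwise; bottle standing within 25 mm and blue key within 12 mm of their places on the turntable; wafer carrier moved under 20 mm (value of joint cylinder above 1.35 rad and distance between red_key and keyhole below 0.004 m and angle between the z axis of red_key and the z axis of keyhole, either way round below 0.12 rad and contact force between the fingers and red_key above 1 N and angle between bottle's own z axis and vertical below 0.3 rad and distance between bottle and bottle_spot below 0.025 m and distance between blue_key and blue_stand below 0.012 m and distance of wafer_carrier from where it was at the start of the episode below 0.02 m); the arm keeps its last pose, push and grip.
It fails at once if the bottle is tipped or pushed off its place (angle between bottle's own z axis and vertical above 0.6 rad or distance between bottle and bottle_spot above 0.025 m).
It fails at once if the blue key is pulled from its stand (distance between blue_key and blue_stand above 0.012 m).
It fails at once if the wafer carrier is pushed about (distance of wafer_carrier from where it was at the start of the episode above 0.02 m).
It also fails if it takes over 58 s, if anything falls off the work surface, if the arm or the gripper's body presses on something with over 40 N, if the wrist force passes 120 N, or if a joint passes its speed limit or range.

### The arm

A 6-joint arm with a two-finger parallel gripper is mounted at the origin on the work surface. World frame = base frame: x ahead of the robot, y to its left, z up, the work surface at z = 0. Lengths are in m, angles in rad, forces in N, time in s.
With the tool pointing down it reaches from about 0.35 to 0.925 m from the base axis. Payload 6.4 kg.
Tool frame: the origin (TCP) lies at the very end of the fingers, on their centre line; the grasp point (between the pads) lies 19 mm behind it; z points along the fingers, y is the line along which they close (so a half turn about z gives the same grasp; the last joint's range is limited). The gripper opens to 94 mm and grips with 3 to 60 N. Pads are 16 mm wide; open, the fingers measure 119 mm over their backs; the gripper's body (75 mm by 177 mm) begins 78 mm behind the grasp point.
Start: joints at [1.076, 0.245, 1.558, -0, 1.339, -0.174], TCP at [0.205, 0.617, 0.179] pointing down, gripper open.
Joint ranges: [-3.13, 3.13], [-1.02, 2.26], [0.13, 2.54], [-0.95, 4.09], [0.21, 2.88], [-2.74, 2.74]. Speed limits (rad/s): [2.57, 2.57, 3.14, 3.14, 3.14, 3.14].

### API

Orientations are given as [roll, pitch, yaw] about the fixed x, y, z axes, in that order (R = Rz(yaw) Ry(pitch) Rx(roll)).
In Python, from plant import bot, vision, workorder gives the robot as it stands. The module is installed in compiled form; this text tells all that it offers. Calls block until the motion is done:
- bot.goto(position, orientation): joint-space move of the TCP to a pose.
- bot.movel(position, rotation=None, velocity=0.15, contact_N=None): straight line of the TCP; rotation=None keeps the orientation; velocity is the mean speed in m/s. With contact_N (N) it stops when the force on the tool has changed by that much, and returns True; else False.
- bot.movej(angles): joint-space move.
- bot.release() and bot.close_gripper(squeeze=None): open the fingers fully, or close them until they stop; squeeze is the grip in N (None keeps the last).
- bot.hold(seconds).
- bot.inverse_kinematics(position, orientation): joint angles nearest the present ones, or None.
- bot.observe(): the state.
- vision.camera(name): name is "side" or "top"; returns the picture (384x512x3 uint8, blue, green, red); there is no depth.
- vision.calibration(name): a dict with "fx", "fy", "cx", "cy" (pixels), "distortion" ([k1, k2, p1, p2, k3] as OpenCV has them; the pictures are not rectified), "world_from_camera" (4x4, takes a point from camera to world coordinates). Camera axes: x right, y down, z forward; pixel columns grow to the right and rows downward; lengths in m; the calibration is good to about 2 mm. A picture is of the moment at which its call begins. calibration takes no time and is no camera call.
A pose or a line that the arm cannot do raises bot.IKError and nothing moves.
- workorder.job_done(): hands the job in; it is judged then, once.
The state is a dict: "time_s": time; "qpos": joint angles; "joint_velocities": joint speeds; "joint_torque": joint torques, N m; "eef_pos": TCP position; "ee_rot": TCP orientation; "contact_force": force on the tool from outside, world axes, zero at the start; "wrist_torque": the same for the moment, N m; "gripper_width": opening from 0.0 (shut) to 1.0 (fully open); "grip_force": force on a finger pad.
Only numpy, scipy, OpenCV 4.12 (cv2) and the standard library are available. Lean on these libraries where they do the work, as an engineer would, in place of code of your own. Each camera call takes 0.05 s, during which the arm holds its last target. There are 200 camera calls.

## Working session

There is one attempt and no reset: what is moved stays moved. The work goes in short steps, each a Python script; the robot and the scene stay as the last script left them, time stands still between calls to the robot, and variables do not carry over. Pictures are saved under pics/ and viewed, at most 10 in all, crops included, and the job is handed in when it is done.

```bash
mkdir -p pics; python3 - <<'E'
from plant import bot, vision
import cv2, numpy as np
for n in ("top","side"):
    im=vision.camera(n); cv2.imwrite(f"pics/{n}0.png",im)
    cv2.imwrite(f"pics/{n}0b.png",cv2.resize(im,(800,600),interpolation=cv2.INTER_CUBIC))
    c=vision.calibration(n); print(n,{k:np.round(v,4).tolist() for k,v in c.items()})
print(bot.observe())
E
```

```text
top {'fx': 495.5513, 'fy': 495.5513, 'cx': 256.8007, 'cy': 191.2996, 'distortion': [-0.153, 0.0, 0.0, 0.0, 0.0], 'world_from_camera': [[0.0123, -0.9974, 0.0703, 0.5097], [-0.9999, -0.0123, 0.0005, -0.0211], [0.0003, -0.0703, -0.9975, 1.0246], [0.0, 0.0, 0.0, 1.0]]}
side {'fx': 377.4018, 'fy': 377.4018, 'cx': 260.0355, 'cy': 193.0147, 'distortion': [-0.02, 0.0, 0.0, 0.0, 0.0], 'world_from_camera': [[-0.8442, -0.3727, 0.3853, 0.2905], [-0.5359, 0.5707, -0.6222, 0.3816], [0.012, -0.7317, -0.6815, 0.5291], [0.0, 0.0, 0.0, 1.0]]}
{'time_s': 0.1, 'qpos': array([ 1.07590568e+00,  2.45759219e-01,  1.55881276e+00, -1.79915962e-06,
        1.33870145e+00, -1.74069821e-01]), 'joint_velocities': array([ 0.0007416 , -0.00038385, -0.00397191, -0.0007532 , -0.00019504,
        0.00134078]), 'joint_torque': array([-7.87933113e-04, -4.16912770e+01, -3.15526700e+01,  6.85739913e-02,
        3.09557479e-02, -6.43298858e-05]), 'eef_pos': array([0.20468469, 0.61634951, 0.17838866]), 'ee_rot': array([-3.13993698e+00, -2.89372669e-04,  2.82077200e+00]), 'contact_force': array([0.0865245 , 0.54596022, 0.49416304]), 'wrist_torque': array([ 0.0031279 ,  0.00956695, -0.00597526]), 'grip_force': 0.0, 'gripper_width': 1.0013184538714532}
```

View pics/top0b.png

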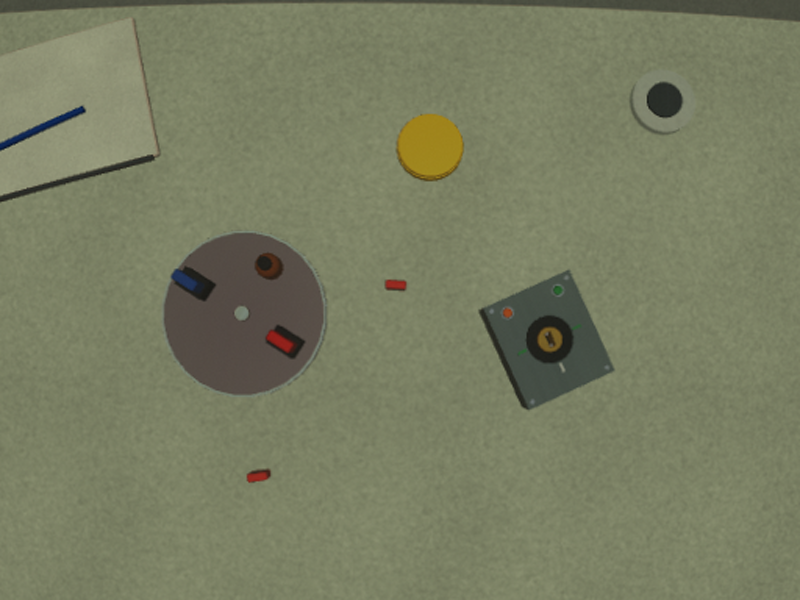

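View pics/side0b.png

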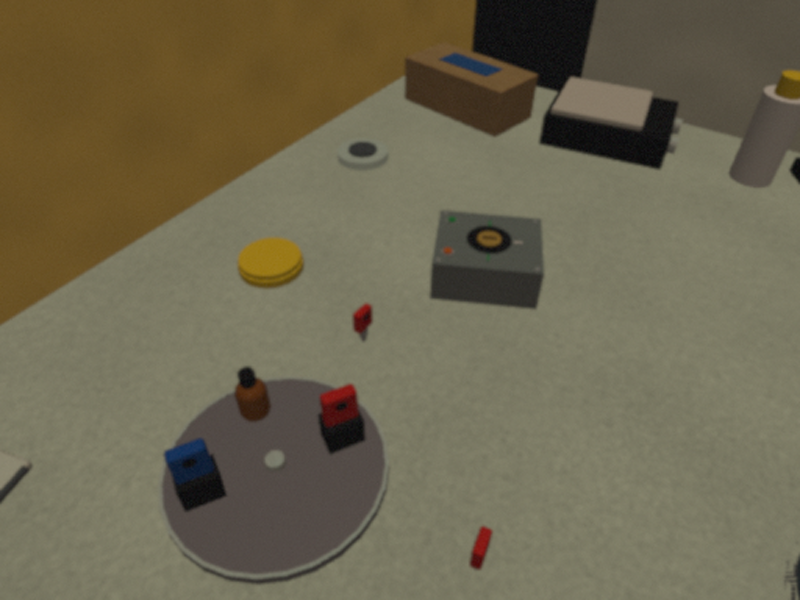

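Top view (800×600 scale): turntable about (242,313), red key with stand at (283,343), blue key at (190,283), bottle at (268,265), carrier at (430,147), and console with its brass cylinder at (550,339). The red blocks at (396,285) and (258,476) are look-alikes. The side view agrees: red key (340,405), cylinder (489,239).

```bash
cat > h.py <<'E'
import cv2, numpy as np
from scipy.optimize import minimize
from plant import bot, vision
S=4
C={n:vision.calibration(n) for n in("top","side")}
def K(c): return np.array([[c["fx"],0,c["cx"]],[0,c["fy"],c["cy"]],[0,0,1.]])
def proj(n,P):
    c=C[n]; M=np.linalg.inv(np.array(c["world_from_camera"]))
    return cv2.projectPoints(np.asarray(P,float).reshape(-1,1,3),cv2.Rodrigues(M[:3,:3])[0],M[:3,3],K(c),np.array(c["distortion"],float))[0][:,0]
def ray(n,px,z):
    c=C[n]; W=np.array(c["world_from_camera"])
    u=cv2.undistortPoints(np.array([[px]],float),K(c),np.array(c["distortion"],float))[0,0]
    d=W[:3,:3]@[u[0],u[1],1]; return W[:3,3]+d*(z-W[2,3])/d[2]
def box(x,y,yaw,sx,sy,z0,z1):
    c,s=np.cos(yaw),np.sin(yaw)
    return [[x+c*a*sx/2-s*b*sy/2,y+s*a*sx/2+c*b*sy/2,z] for a in(-1,1) for b in(-1,1) for z in(z0,z1)]
def comp(mask,near,r):
    """component nearest 'near' (px), filled"""
    n,l,st,ce=cv2.connectedComponentsWithStats(mask.astype(np.uint8))
    k=[i for i in range(1,n) if st[i,4]>15]
    i=min(k,key=lambda i:np.hypot(*(ce[i]-near)))
    cs,_=cv2.findContours((l==i).astype(np.uint8),cv2.RETR_EXTERNAL,cv2.CHAIN_APPROX_NONE)
    m=np.zeros(mask.shape,np.uint8); cv2.drawContours(m,cs,-1,1,-1); return m
def hullmask(n,P,shape):
    h=cv2.convexHull(((proj(n,P)+.5)*S-.5).astype(np.float32))
    m=np.zeros(shape,np.uint8); cv2.fillConvexPoly(m,np.round(h*16).astype(np.int32),1,shift=4); return m
def fit(masks,x0,dims):
    def cost(p):
        t=0
        for n,m in masks.items():
            r=hullmask(n,box(*p[:3],*dims),m.shape); t+=1-(r&m).sum()/(r|m).sum()
        return t
    best=None
    for dy in(-.15,0,.15):
        q=np.array(x0)+[0,0,dy]
        r=minimize(cost,q,method="Nelder-Mead",options=dict(initial_simplex=[q,q+[.006,0,0],q+[0,.006,0],q+[0,0,.15]],xatol=1e-5,fatol=1e-5))
        if best is None or r.fun<best.fun: best=r
    return best.x,best.fun
def up(im): return cv2.resize(im,None,fx=S,fy=S,interpolation=cv2.INTER_CUBIC)
def red(im):
    b,g,r=[up(im)[...,i].astype(int) for i in range(3)]; return (r>70)&(r>2*g)&(r>2*b)
def brass(im):
    h=cv2.cvtColor(up(im),cv2.COLOR_BGR2HSV); return (h[...,0]>10)&(h[...,0]<28)&(h[...,1]>120)&(h[...,2]>70)
def cen(m): M=cv2.moments(m.astype(np.uint8),True); return (np.array([M["m10"],M["m01"]])/M["m00"]+.5)/S-.5
E
cat > m.py <<'E'
from h import *
I={n:cv2.imread(f"pics/{n}0.png") for n in C}
f=1.5625
rk={"top":(281,341),"side":(340,405)}; cy={"top":(550,339),"side":(489,239)}
R={n:comp(red(I[n]),np.array(rk[n])/f*S,0) for n in C}
p0=ray("top",cen(R["top"]),.09); 
print("red init",p0)
for s in (["top"],["side"],["top","side"]): print("red",s,fit({n:R[n] for n in s},[p0[0],p0[1],-2.1],(.034,.014,.058,.096)))
for n in C:
    m=comp(brass(I[n]),np.array(cy[n])/f*S,0); m=cv2.morphologyEx(m,cv2.MORPH_CLOSE,np.ones((9,9)))
    print("brass",n,cen(m),m.sum()/S**2,ray(n,cen(m),.064))
# console
G={}
for n in C:
    lab=cv2.cvtColor(up(I[n]),cv2.COLOR_BGR2LAB).astype(int)
    px=((np.array(cy[n])/f)*S).astype(int)
    bg=np.median(lab[px[1]-360:px[1]+360,px[0]-360:px[0]+360,:].reshape(-1,3),0)
    d=np.abs(lab[...,2]-bg[2])+np.abs(lab[...,1]-bg[1]); 
    m=(d>7)|(lab[...,0]<bg[0]-35)
    m=cv2.morphologyEx(m.astype(np.uint8),cv2.MORPH_OPEN,np.ones((13,13)))
    G[n]=comp(m,px,0)
c0=ray("top",np.array(cy["top"])/f,.06)
out=[]
for s in (["top"],["side"],["top","side"]):
    p,e=fit({n:G[n] for n in s},[c0[0],c0[1],np.pi-.41],(.14,.12,0,.06)); print("console",s,p,e)
for n in C:
    v=up(I[n]); cv2.drawContours(v,cv2.findContours(G[n],0,1)[0],-1,(0,255,255),1); cv2.drawContours(v,cv2.findContours(R[n],0,1)[0],-1,(0,255,0),1)
    h=cv2.convexHull((proj(n,box(*p,.14,.12,0,.06))*S).astype(np.float32)).astype(int); cv2.polylines(v,[h],1,(255,0,255),1)
    a=(np.array(cy[n])/f*S).astype(int); b=(np.array(rk[n])/f*S).astype(int)
    out.append(np.vstack([v[q[1]-148:q[1]+148,q[0]-190:q[0]+190] for q in(a,b)]))
cv2.imwrite("pics/fit.png",np.hstack(out))
E
python3 m.py
```

```text
red init [0.52310592 0.12640076 0.09      ]
red ['top'] (array([ 0.52331002,  0.1278347 , -2.05031676]), np.float64(0.2421428571428571))
red ['side'] (array([ 0.52422593,  0.12496243, -2.35435167]), np.float64(0.2174155424239046))
red ['top', 'side'] (array([ 0.52290568,  0.12649226, -2.06131826]), np.float64(0.49218528671817907))
brass top [351.47432686 216.79367564] 199.625 [ 0.52987229 -0.20566868  0.064     ]
brass side [312.76412394 152.19381533] 125.5625 [ 0.52865529 -0.20599623  0.064     ]
console ['top'] [ 0.5295799  -0.20566398  3.57707801] 0.017644578067394945
console ['side'] [ 0.53001468 -0.20812141  3.57255783] 0.04131200698406756
console ['top', 'side'] [ 0.52971108 -0.20558989  3.57244353] 0.06361334249205264
```

View pics/fit.png

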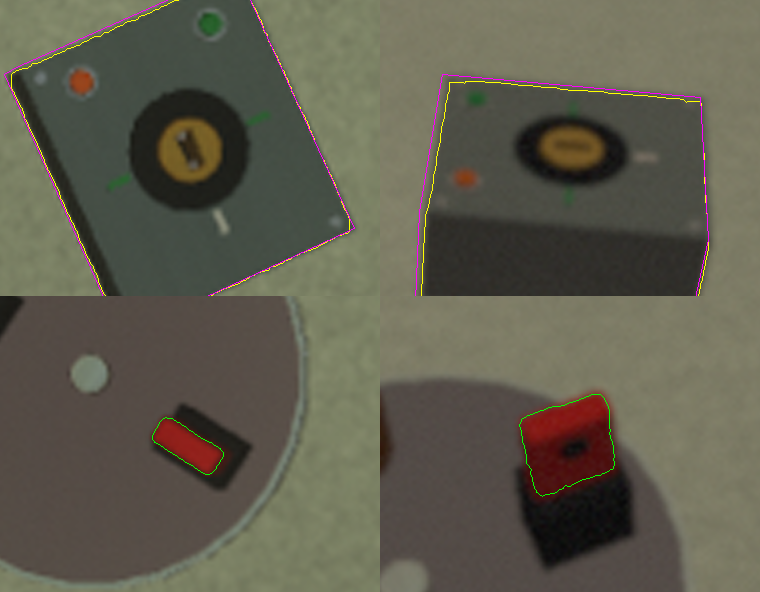

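The contours in the crops follow the console well, and its slot lies along console x. In the top view the red mask covers only the lit top face of the head, so I'll refit with that and use a looser red for the side view.

```bash
cat > m2.py <<'E'
from h import *
I={n:cv2.imread(f"pics/{n}0.png") for n in C}; f=1.5625
rk={"top":(281,341),"side":(340,405)}
R={n:comp(red(I[n]),np.array(rk[n])/f*S,0) for n in C}
print("topface",fit({"top":R["top"]},[.523,.127,-2.1],(.034,.014,.096,.096)))
def red2(im):
    b,g,r=[up(im)[...,i].astype(int) for i in range(3)]; return (r>35)&(r>1.6*g)&(r>1.6*b)
for n in C:
    m=comp(red2(I[n]),np.array(rk[n])/f*S,0); print(n,m.sum()/S**2,R[n].sum()/S**2,fit({n:m},[.523,.127,-2.1],(.034,.014,.058,.096)),fit({n:m},[.523,.127,-2.1],(.034,.014,.062,.096)))
# disc centre from hub and rim
v=up(I["top"]).astype(int); lab=cv2.cvtColor(up(I["top"]),cv2.COLOR_BGR2LAB).astype(int)
q=(np.array((242,313))/f*S).astype(int)
m=comp(lab[...,0]>lab[q[1]+60,q[0],0]+30,q,0); print("hub",m.sum()/S**2,ray("top",cen(m),.026))
bot_tab=lab[q[1]+60,q[0]]; m=comp((abs(lab[...,2]-bot_tab[2])<8)&(abs(lab[...,1]-bot_tab[1])<6),q,0)
c,_=cv2.findContours(m,0,1); (x,y),r=cv2.minEnclosingCircle(max(c,key=len)); print("disc",r/S,ray("top",((x+.5)/S-.5,(y+.5)/S-.5),.024))
E
python3 m2.py
```

```text
topface (array([ 0.52313779,  0.12566922, -2.1079627 ]), np.float64(0.046501128668171576))
top 164.8125 132.625 (array([ 0.52259436,  0.12627356, -2.11457943]), np.float64(0.07665260196905765)) (array([ 0.52297365,  0.12665693, -2.11099774]), np.float64(0.06189624329159216))
side 520.4375 438.75 (array([ 0.52247763,  0.12579006, -2.24134638]), np.float64(0.09539867290329596)) (array([ 0.52169025,  0.12677238, -2.17787624]), np.float64(0.0732066078298258))
hub 61.125 [0.56000295 0.18775375 0.026     ]
disc 51.913761138916016 [0.5593151  0.18579138 0.024     ]
```

Consistency check: the key is 70.7 mm from the axis, its yaw of −2.11 matches the radial direction, and the head size fits. Next I grasp and lift. At yaw −2.11 joint 6 should stay in range through the clockwise turn, and I check that with IK first.

```bash
cat > g.py <<'E'
from h import *
pi=np.pi; k=np.array([.523,.126]); yaw=-2.11
a=bot.inverse_kinematics([*k,.16],[pi,0,yaw]); print(a)
q=bot.observe()["qpos"]
for p,y,z in((k,-2.11,.16),((.5295,-.2057),-2.71,.1),((.5295,-.2057),-4.5,.07)): print(np.round(bot.inverse_kinematics([*p,z],[pi,0,y]),2))
s=np.array(a); s[5]=s[0]+pi/2-yaw-2*pi
print(s); bot.movej(s)
o=bot.observe(); print(o["eef_pos"],o["ee_rot"],o["time_s"])
print(bot.movel([*k,.0625],velocity=.08,contact_N=8))
bot.close_gripper(squeeze=20); o=bot.observe(); print(o["gripper_width"]*94,o["grip_force"],o["eef_pos"],o["contact_force"])
bot.close_gripper(squeeze=50)
bot.movel([*k,.13],velocity=.06); o=bot.observe(); print(o["gripper_width"]*94,o["grip_force"],o["eef_pos"],o["contact_force"],o["ee_rot"],o["time_s"],o["qpos"])
for n in C: cv2.imwrite(f"pics/{n}1.png",vision.camera(n))
E
python3 g.py; python3 -c "
import cv2,numpy as np
a=cv2.resize(cv2.imread('pics/top1.png')[140:300,80:280],(400,320));b=cv2.resize(cv2.imread('pics/side1.png')[180:340,100:300],(400,320));cv2.imwrite('pics/v1.png',np.hstack([a,b]))"
```

```text
[ 2.55455888e-02  9.38186320e-04  1.86191076e+00  0.00000000e+00
  1.27874371e+00 -2.57684339e+00]
[ 0.03  0.    1.86  0.    1.28 -2.58]
[-0.57  0.14  1.83  0.    1.17 -2.57]
[-0.57  0.18  1.85  0.    1.11 -0.78]
[ 2.55455888e-02  9.38186320e-04  1.86191076e+00  0.00000000e+00
  1.27874371e+00 -2.57684339e+00]
[0.52294724 0.12646879 0.16003171] [ 3.14155707e+00  1.33211550e-04 -2.10952587e+00] 2.2
False
13.842018162174814 19.944282174110413 [0.52297478 0.12600499 0.06248395] [ 0.59715038 -0.53221103  0.54813094]
13.191504378504382 49.94162678718567 [0.52260059 0.12597802 0.12942698] [ 0.45163682  0.52360226 -0.60663816] [ 3.14068315e+00 -5.87499020e-04 -2.11001911e+00] 6.2583 [ 2.55287238e-02  3.45316650e-02  1.88677524e+00 -1.01125537e-05
  1.22136845e+00 -2.57683742e+00]
```

View pics/v1.png

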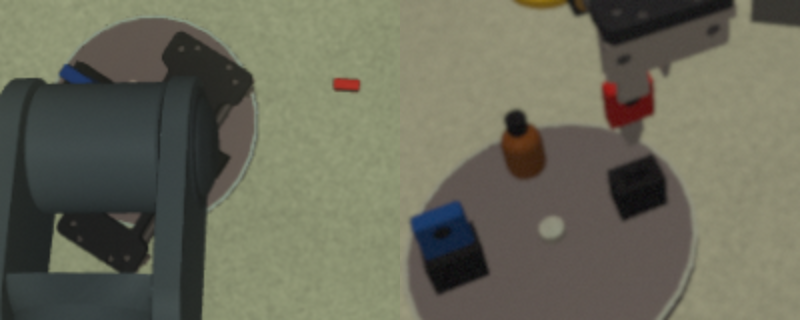

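The key is lifted clear and held upright, and the bottle and blue key are in place. Next I carry it above the keyhole and check alignment from the side.

```bash
cat > t.py <<'E'
from h import *
pi=np.pi; c=[.5295,-.2057]; Y=3.572-2*pi
bot.movel([.523,.126,.16],velocity=.15)
bot.goto([*c,.16],[pi,0,Y]); bot.movel([*c,.1105],velocity=.08)
bot.hold(.3); o=bot.observe(); print(o["eef_pos"],o["ee_rot"],o["qpos"],o["contact_force"],o["time_s"])
I={n:vision.camera(n) for n in C}
for n in C: cv2.imwrite(f"pics/{n}2.png",I[n])
v=cv2.resize(I["side"],None,fx=6,fy=6,interpolation=cv2.INTER_CUBIC)
e=o["eef_pos"]; zs=e[2]-.0045
q=lambda P:((proj("side",P)+.5)*6-.5)
for d,col in((0,(0,255,0)),):
    h=cv2.convexHull(q(box(e[0],e[1],Y,.034,.014,zs,zs+.038)).astype(np.float32)).astype(int); cv2.polylines(v,[h],1,col,1)
    h=cv2.convexHull(q(box(e[0],e[1],Y,.016,.006,zs-.014,zs)+box(e[0],e[1],Y,.008,.003,zs-.03,zs-.03)).astype(np.float32)).astype(int); cv2.polylines(v,[h],1,col,1)
t=np.linspace(0,2*pi,60); cv2.polylines(v,[q(np.c_[c[0]+.016*np.cos(t),c[1]+.016*np.sin(t),0*t+.064]).astype(int)],1,(255,0,255),1)
x,y=q([[*c,.085]])[0].astype(int); cv2.imwrite("pics/v2.png",v[y-290:y+290,x-380:x+380])
E
python3 t.py
```

```text
[ 0.52973442 -0.20586926  0.11094925] [-3.14092016e+00  4.37395427e-04 -2.71124992e+00] [-5.70110246e-01  1.27411452e-01  1.82409151e+00  5.46072176e-06
  1.18928748e+00 -2.57125119e+00] [ 0.27845308 -0.56290687  0.06847063] 9.0333
```

View pics/v2.png

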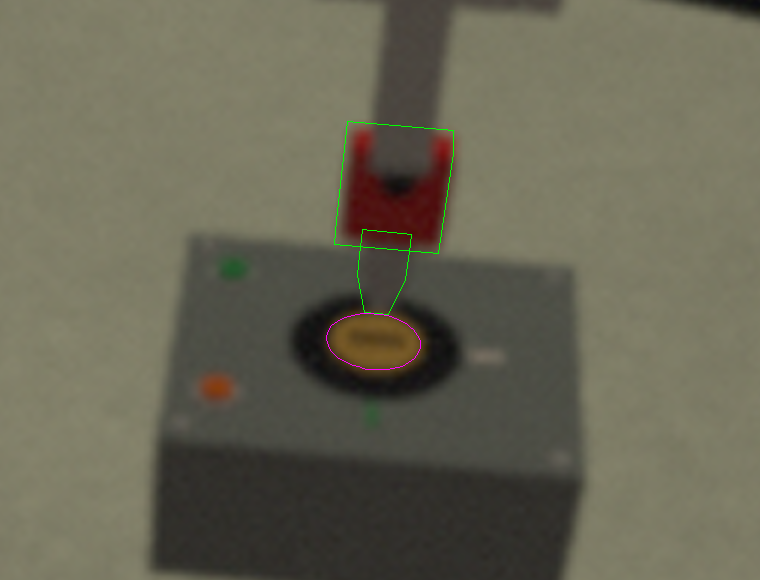

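The blade (tip ≈ (377,312)) hangs above the brass (≈(376,341)), aligned within about 1 mm, which is inside the taper's capture range. I insert with force monitoring.

```bash
cat > ins.py <<'E'
from h import *
c=[.5295,-.2057]
def st(t):
    o=bot.observe(); print(t,np.round(o["eef_pos"],4),"F",np.round(o["contact_force"],1),"M",np.round(o["wrist_torque"],2),round(o["time_s"],2)); return o
if __name__=="__main__":
    for z in(.095,.085,.08,.076,.072,.0695,.0685):
        r=bot.movel([*c,z],velocity=.02,contact_N=25); o=st((z,r))
        if r: break
E
python3 ins.py
```

```text
(0.095, False) [ 0.5296 -0.2058  0.0951] F [-1.1 -0.7 -1.1] M [0.06 0.05 0.03] 10.06
(0.085, False) [ 0.5295 -0.2057  0.0849] F [-1.2 -0.7 -0.7] M [ 0.05 -0.06 -0.02] 10.71
(0.08, False) [ 0.5296 -0.2059  0.0801] F [ 0.5 -0.4  0.6] M [-0.21  0.11  0.03] 11.11
(0.076, False) [ 0.5302 -0.2063  0.0772] F [-2.  -0.   5.7] M [-0.15  0.27  0.02] 11.46
(0.072, False) [ 0.5308 -0.2065  0.0737] F [-0.1 -1.3  4.8] M [-0.15 -0.01  0.01] 11.81
(0.0695, False) [ 0.5307 -0.2065  0.0707] F [ 0.5 -1.8  5.3] M [-0.26 -0.14 -0.03] 12.08
(0.0685, False) [ 0.5303 -0.2063  0.0689] F [ 1.8 -2.2  2.2] M [-0.47 -0.57 -0.  ] 12.33
```

```bash
cat > ins2.py <<'E'
from ins import *
c=[.5304,-.2063]
for z in(.0675,.066,.0645,.063,.0615,.060):
    r=bot.movel([*c,z],velocity=.01,contact_N=25); o=st((z,r))
    if r or o["contact_force"][2]>20: break
bot.hold(.5); st("h")
cv2.imwrite("pics/side3.png",vision.camera("side"))
E
python3 ins2.py; python3 -c "
import cv2
v=cv2.imread('pics/side3.png')[90:220,220:400];cv2.imwrite('pics/v3.png',cv2.resize(v,None,fx=4,fy=4,interpolation=cv2.INTER_CUBIC))"
```

```text
(0.0675, False) [ 0.5309 -0.2065  0.0685] F [-0.6 -1.2  8. ] M [ 0.    0.03 -0.1 ] 12.63
(0.066, False) [ 0.5312 -0.2066  0.0682] F [-2.2  1.  12.6] M [ 0.38  0.61 -0.04] 12.93
(0.0645, False) [ 0.5314 -0.2068  0.0681] F [-5.7  3.  20.8] M [ 0.68  1.18 -0.05] 13.23
h [ 0.5314 -0.2068  0.0681] F [-5.   1.8 21.3] M [ 0.62  1.19 -0.03] 13.73
```

View pics/v3.png

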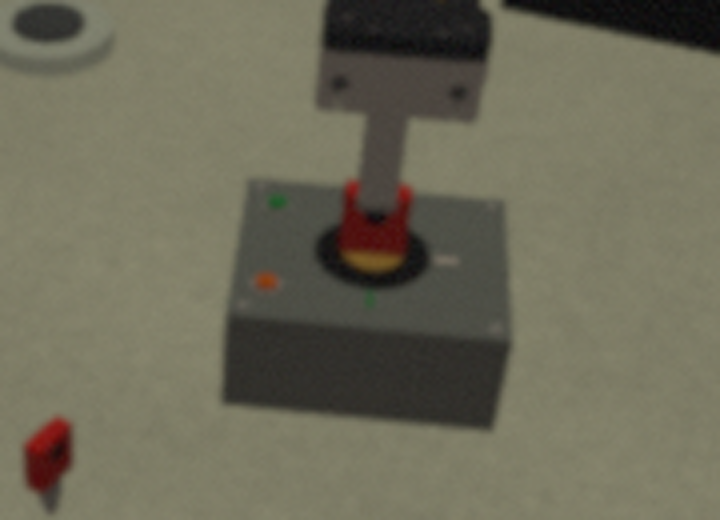

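The key is seated: the z stop is hard at 0.0681 (predicted 0.0685) with 21 N and no further motion. In the picture the head's underside rests on the brass. Now the clockwise turn under a light downward push.

```bash
cat > turn.py <<'E'
from ins import *
pi=np.pi; c=[.5307,-.2064,.0662]; Y=3.572-2*pi
bot.movel(c,velocity=.01); st("pre")
for d in np.arange(.2,1.81,.2):
    bot.movej(bot.inverse_kinematics(c,[pi,0,Y-d])); o=st(round(d,2)); print("   yaw",round((Y-o["ee_rot"][2])%(2*pi),3),"q6",round(o["qpos"][5],2),"grip",o["grip_force"],o["gripper_width"]*94)
    if np.linalg.norm(o["contact_force"])>45: break
bot.hold(.3); st("end")
for n in C: cv2.imwrite(f"pics/{n}4.png",vision.camera(n))
E
python3 turn.py; python3 -c "
import cv2
v=cv2.imread('pics/side4.png')[90:220,220:400];cv2.imwrite('pics/v4.png',cv2.resize(v,None,fx=4,fy=4,interpolation=cv2.INTER_CUBIC))"
```

```text
pre [ 0.5311 -0.2065  0.0682] F [-3.   1.1 15.7] M [ 0.43  0.74 -0.03] 14.11
0.2 [ 0.5314 -0.2067  0.0682] F [-1.5  1.1 11.8] M [0.23 0.41 0.1 ] 14.42
   yaw 0.2 q6 -2.37 grip 49.96565759181976 13.180167650852143
0.4 [ 0.5316 -0.2069  0.0683] F [-0.4 -0.5 12.1] M [0.07 0.27 0.01] 14.72
   yaw 0.4 q6 -2.17 grip 49.993606209754944 13.303676626519142
0.6 [ 0.5317 -0.2071  0.0683] F [-0.8 -1.1 10. ] M [-0.17  0.18  0.03] 15.03
   yaw 0.6 q6 -1.97 grip 50.02707302570343 13.502678804686715
0.8 [ 0.5318 -0.2075  0.0683] F [ 0.1 -0.6 11.8] M [-0.27  0.19  0.07] 15.34
   yaw 0.8 q6 -1.77 grip 50.093212723731995 13.166751021976829
1.0 [ 0.5318 -0.2078  0.0684] F [-0.4 -2.   9.4] M [-0.55  0.31  0.06] 15.65
   yaw 1.0 q6 -1.57 grip 50.0995659828186 13.203103294525413
1.2 [ 0.5318 -0.208   0.0684] F [-2.1 -2.8 10.3] M [-0.67  0.36  0.06] 15.96
   yaw 1.2 q6 -1.37 grip 50.12878775596619 12.7293704212228
1.4 [ 0.5317 -0.2082  0.0684] F [-1.4 -3.7 11.9] M [-0.67  0.39 -0.01] 16.27
   yaw 1.399 q6 -1.17 grip 50.172759890556335 13.413868495043946
1.6 [ 0.5316 -0.2084  0.0684] F [-0.9 -3.9 10.3] M [-0.94  0.44  0.06] 16.57
   yaw 1.599 q6 -0.97 grip 50.181947350502014 13.380214661471486
1.8 [ 0.5315 -0.2084  0.0684] F [-0.7 -3.3 11.3] M [-0.88  0.45  0.18] 16.88
   yaw 1.799 q6 -0.77 grip 50.160019397735596 13.320117275958184
end [ 0.5315 -0.2084  0.0683] F [-2.2 -3.5 10.9] M [-0.83  0.43  0.14] 17.18
```

View pics/v4.png

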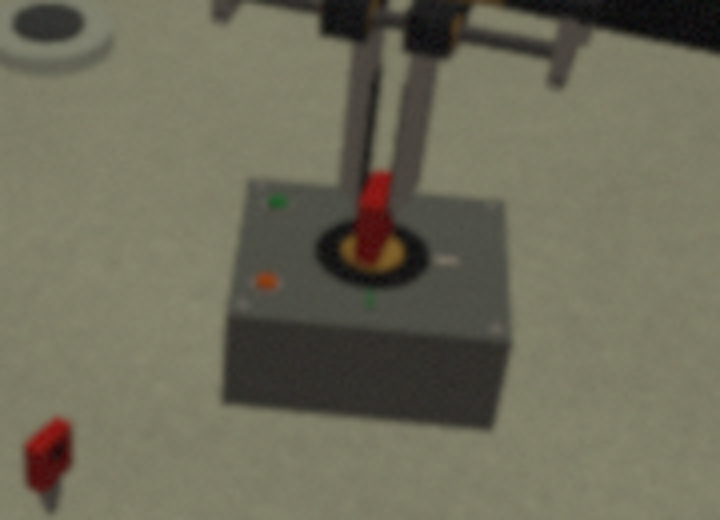

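The head now points along the console's y marks and the shoulder is still on the brass. A little more twist should show the torque rise that confirms the stop.

```bash
cat > turn2.py <<'E'
from ins import *
pi=np.pi; c=[.5309,-.2074,.0662]; Y=3.572-2*pi
for d in (1.85,1.9,1.95):
    bot.movej(bot.inverse_kinematics(c,[pi,0,Y-d])); bot.hold(.3)
    m=[]
    for _ in range(8): bot.hold(.04); o=bot.observe(); m.append(o["wrist_torque"][2])
    st(d); print("Mz",np.mean(m),"yaw",(Y-o["ee_rot"][2])%(2*pi),"w",o["gripper_width"]*94)
    if np.mean(m)>.3: break
cv2.imwrite("pics/side5.png",vision.camera("side"))
E
python3 turn2.py; python3 -c "
import cv2
v=cv2.imread('pics/side5.png')[110:180,270:360];cv2.imwrite('pics/v5.png',cv2.resize(v,None,fx=8,fy=8,interpolation=cv2.INTER_CUBIC))"
```

```text
1.85 [ 0.5315 -0.2086  0.0683] F [-3.1 -2.3 12.7] M [-0.46  0.63  0.39] 18.17
Mz 0.35922446927571605 yaw 1.8482937584112467 w 13.475541413271717
```

View pics/v5.png

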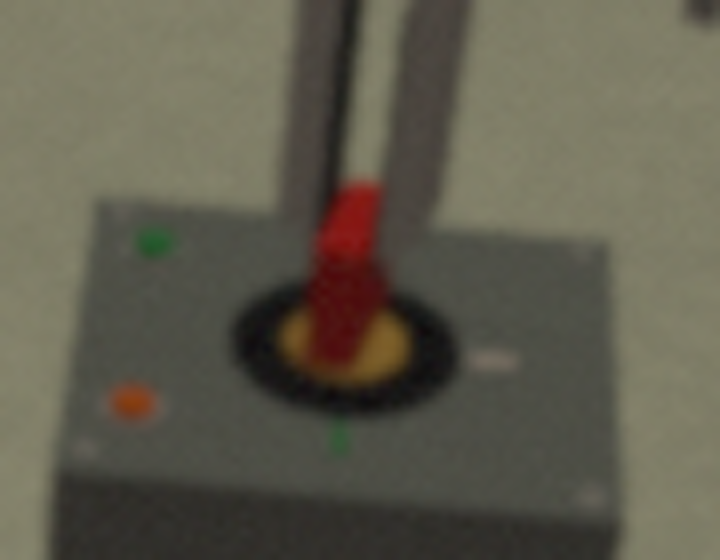

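The torque jumped from about 0.15 to 0.36 N m over the last 0.05 rad, so the key is at the stop. It is fully in and gripped at 50 N, so I hand in.

```bash
python3 -c "
from plant import workorder
print(workorder.job_done())"
```

```text
the job is handed in; nothing more can be done
None
```

I handed the job in at about 18 s with the red key fully in the cylinder, turned clockwise to the stop and still gripped at 50 N; I touched nothing else, and no verdict was returned.

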